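# Clamp the tea tin and unscrew its tight cap

### The job

Push the red clamp jaw home so that it presses the blue tea tin squarely against the fixed stop, and leave it clamped. Then unscrew the tin's tight brass cap counterclockwise until its lugs come free, and lift it straight up. Finish still gripping the cap, level and motionless, centred just above the open mouth (about 2 cm clear of it), with the tin still clamped and everything else left where it stands.

Things in the scene. Friction and masses are not known exactly. Their poses are not given: they have to be found in the camera images.
- station: Bracing station fixed to the counter. Origin on the counter; x is the clamping direction, z up. Base plate 8 mm thick (x -205 to +70 mm, y +-58 mm). A dark steel fixed stop, 90 mm wide, top 70 mm above the counter, has its face at x = +36 mm. The tin stands on the base plate before the stop; once clamped, its centre is at x = 0.
- jaw (a joint): Travel of the red clamp jaw along the station's +x, in m: 0 open, about 0.045 when it squeezes the tin against the stop (end of travel without a tin 0.060). Starts at 0 to 0.018. It takes about 11 N to slide, some 4 N more once it pushes the tin along, and stays where it is left; pressed home with about 20 N in all it grips the tin.
- jaw_post (a point): Centre of the top of the upright red post by which the jaw is pushed: 16 mm thick along the station's x, 30 mm wide along its y, top 80 mm above the counter, free for its top 50 mm; 75 mm of free space to the jaw plate. Lies at station x = -173 mm + jaw travel, y = 0. The jaw plate is 64 mm wide, its top 58 mm above the counter.
- tin: Dark blue square tea tin, 72 x 72 mm, flat shoulder 85 mm above its underside, about 0.6 kg. Origin: centre of its underside, on the base plate 8 mm above the counter; z up, x along the station's x. Starts 5 to 17 mm short of the stop, nearly square to it. A 31 mm neck with three lugs carries the cap; a sprung black rubber seal in the mouth pushes the cap up with 20 N.
- tin_mouth (a point): Centre of the tin's mouth, at the top of the neck and seal, 116 mm above the tin's underside.
- cap: Knurled brass screw cap, 52 mm diameter, 37 mm tall, 60 g, a white bar on top along its +x. Origin: centre of its lower rim; z up. Seated, the rim is 95 mm above the tin's underside (10 mm above the shoulder, 21 mm below the mouth point), its x along the tin's x. Only the upper 16 mm is solid, below is a hollow skirt. Turning it takes about 0.35 N m.
- cap_top (a point): Centre of the cap's top face, 37 mm above its lower rim. The cap's three inner lugs come free after 45 degrees counterclockwise (from above); a stop blocks at about 87; between 50 and 82 degrees it lifts straight off. It stays level in height while turning; once free the seal pushes it up 2 to 3 mm. Clockwise is blocked.
- green_tin: Bystander, leave alone: green square tea tin, 70 x 70 x 122 mm, round window. Origin at the centre of the underside.
- silver_tin: Bystander, leave alone: silver square tea tin, 70 x 70 x 107 mm. Origin at the centre of the underside.
- cup: Bystander, leave alone: white ceramic tea cup, 76 mm wide, 60 mm tall, standing behind the fixed stop. Origin at the centre of the underside.
- teapot: Bystander, leave alone: round green teapot, about 110 mm wide and 105 mm tall, with spout and handle (170 mm overall). Origin at the centre of the underside.
- scoop: Bystander, leave alone: wooden tea scoop lying flat, 150 mm long. Origin on its underside near its middle.
- honey_jar: Bystander, leave alone: round jar with yellow cap, 60 mm wide, 85 mm tall. Origin at the centre of the underside.
- bowl: Bystander, leave alone: blue ceramic bowl, 100 mm wide, 45 mm tall. Origin at the centre of the underside.
Not all that is in view belongs to the job. There is more than one size of the cap; the one meant has the size given above.

How it is judged (in metres and radians):
On the way, in this order (a step that is already met when the one before it is completed fails the run):
1. the jaw presses the tin squarely against the stop, the cap still screwed on (value of joint jaw between 0.043 and 0.05 m and x of tin in the frame of station above -0.003 m and angle between the x axis of tin and the x axis of station, either way round below 0.1 rad and angle between the x axis of cap and the x axis of tin, either way round below 0.35 rad), for 0.2 s.
2. with the tin clamped, the cap has been turned until its lugs are free (value of joint jaw between 0.043 and 0.05 m and x of tin in the frame of station above -0.003 m and angle between the x axis of tin and the x axis of station, either way round below 0.1 rad and angle between the x axis of cap and the x axis of tin, either way round above 0.75 rad), for 0.1 s.
At the end, for the whole second after the job is handed in: Gripper holds the cap still (under 20 mm/s), level (0.15 rad), rim 6 to 45 mm above the mouth, within 15 mm of its axis, off the tin; jaw at 43 to 50 mm; tin upright on the base, within 3 mm of the stop, square to 0.1 rad; no bystander moved 30 mm (value of joint jaw between 0.043 and 0.05 m and x of tin in the frame of station above -0.003 m and angle between the x axis of tin and the x axis of station, either way round below 0.1 rad and z of cap in the frame of tin_mouth between 0.006 and 0.045 m and horizontal distance between cap and tin_mouth below 0.015 m and angle between cap's own z axis and vertical below 0.15 rad and contact force between the fingers and cap above 2 N and contact force between cap and tin below 0.05 N and linear speed of cap below 0.02 m/s and angle between tin's own z axis and vertical below 0.05 rad and z of tin in the frame of station below 0.011 m and distance of each of green_tin, silver_tin, cup, teapot, scoop, honey_jar, bowl from where it was at the start of the episode below 0.03 m); the arm keeps its last pose, push and grip.
It fails at once if the tin is tipped or lifted off the base plate (angle between tin's own z axis and vertical above 0.2 rad or z of tin in the frame of station above 0.025 m).
It fails at once if a bystander is pushed away or knocked over (distance of any of green_tin, silver_tin, cup, teapot, scoop, honey_jar, bowl from where it was at the start of the episode above 0.03 m or angle between any of green_tin, silver_tin, cup, teapot, scoop, honey_jar, bowl's own z axis and vertical above 0.6 rad).
It also fails if it takes over 53 s, if anything falls off the work surface, if the arm or the gripper's body presses on something with over 40 N, if the wrist force passes 120 N, or if a joint passes its speed limit or range.

### The arm

A 6-joint arm with a two-finger parallel gripper is mounted at the origin on the work surface. World frame = base frame: x ahead of the robot, y to its left, z up, the work surface at z = 0. Lengths are in mm, angles in rad, forces in N, time in s.
With the tool pointing down it reaches from about 325 to 900 mm from the base axis. Payload 3.5 kg.
Tool frame: the origin (TCP) lies midway between the tips of the shut fingers; the grasp point (between the pads) lies 19 mm behind it; z points along the fingers, y is the line along which they close (so a half turn about z gives the same grasp; the last joint's range is limited). The gripper opens to 85 mm and grips with 20 to 120 N. Pads are 22 mm wide; open, the fingers measure 114 mm over their backs; the gripper's body (76 mm by 85 mm) begins 54 mm behind the grasp point. The pads swing forward as they close: fully open they stand 13 mm farther back than shut.
Start: joints at [1.204, 0.276, -0.026, 1.268, 0, 1.467], TCP at [162.976, 603.374, 231.313] pointing down, gripper open.
Joint ranges: [-3.12, 3.12], [-0.85, 1.88], [-1.08, 1.24], [-1.95, 2.15], [-1.57, 1.53], [-3.14, 3.14]. Speed limits (rad/s): [2.57, 2.57, 3.14, 3.14, 3.14, 3.14].

### API

Orientations are given as a rotation vector (axis times angle).
In Python, from plant import r, claw, imaging gives the robot as it stands. Calls block until the motion is done:
- r.move_ptp(position, orientation): joint-space move of the TCP to a pose.
- r.movel(position, rot=None, velocity=150, contact_N=None): straight line of the TCP; rot=None keeps the orientation; velocity is the mean speed in mm/s. With contact_N (N) it stops when the force on the tool has changed by that much, and returns True; else False.
- r.set_joints(angles): joint-space move.
- claw.move_gripper(opening): opening from 0.0 (shut) to 1.0 (fully open); the grip force is fixed at half the most; returns when the fingers have stopped.
- r.hold(seconds).
- r.inverse_kinematics(position, orientation): joint angles nearest the present ones, or None.
- r.get_state(): the state.
- imaging.camera(name): name is "scene" or "top" or "wrist"; returns (picture, depth): 384x512x3 uint8, red, green, blue; 384x512 float32, mm along the optical axis (not along the pixel's ray), 0 where there is no reading.
- imaging.camera_info(name): a dict with "fov_y" (degrees; the focal length in pixels is half the picture's height over the tangent of half this angle, whatever the lens; pixels are square), "cx", "cy" (the principal point, pixels), "camera_from_world" (4x4, takes a point from world to camera coordinates); the wrist camera has in their place "hand_eye" (4x4, takes a point from camera to tool coordinates, whose origin is the TCP and whose axes are the flange's). Camera axes: x right, y down, z forward; pixel columns grow to the right and rows downward; lengths in mm; the calibration is good to about 2 mm. The wrist camera is an equidistant fisheye: a pixel r from the principal point sees the ray r / f radians off the axis. A picture is of the moment at which its call begins: read the wrist's pose just before it. camera_info takes no time and is no camera call.
A pose or a line that the arm cannot do raises r.IKError and nothing moves.
- r.close_job(): hands the job in; it is judged then, once.
The state is a dict: "t": time; "joints": joint angles; "qvel": joint speeds; "joint_efforts": joint torques, N m; "tool_pos": TCP position; "orientation": TCP orientation; "wrist_force": force on the tool from outside, world axes, zero at the start; "torque": the same for the moment, N m; "gripper_width": opening from 0.0 (shut) to 1.0 (fully open); "grasp_force": force on a finger pad.
Only numpy, scipy, OpenCV 4.12 (cv2) and the standard library are available. Lean on these libraries where they do the work, as an engineer would, in place of code of your own. Each camera call takes 0.05 s, during which the arm holds its last target. There are 200 camera calls.

## Working session

There is one attempt and no reset: what is moved stays moved. The work goes in short steps, each a Python script; the robot and the scene stay as the last script left them, time stands still between calls to the robot, and variables do not carry over. Pictures are saved under pics/ and viewed, at most 10 in all, crops included, and the job is handed in when it is done.

```bash
ls; mkdir -p pics; python3 - <<'E'
from plant import r, claw, imaging
import cv2, numpy as np
for n in ("scene","top"):
    p,d=imaging.camera(n); cv2.imwrite(f"pics/{n}0.png",p[:,:,::-1]); np.savez(f"{n}0.npz",p=p,d=d)
    print(n,imaging.camera_info(n))
print(imaging.camera_info("wrist")); print(r.get_state())
E
```

```text
pics
scene {'fov_y': 54.47165791502505, 'cx': 253.64049073867403, 'cy': 184.62347343667915, 'camera_from_world': array([[ 1.50481449e-01,  9.88501529e-01, -1.48344180e-02,
        -8.68704013e+01],
       [ 6.72231799e-01, -1.13314479e-01, -7.31617549e-01,
        -2.83134403e+02],
       [-7.24886020e-01,  1.00122701e-01, -6.81553888e-01,
         1.42161709e+03],
       [ 0.00000000e+00,  0.00000000e+00,  0.00000000e+00,
         1.00000000e+00]])}
top {'fov_y': 53.435598961419316, 'cx': 254.08373007979475, 'cy': 186.20573972146582, 'camera_from_world': array([[ 6.06459920e-03, -9.99960469e-01, -6.50245108e-03,
         1.11165648e+01],
       [-9.75509336e-01, -4.48628168e-03, -2.19912274e-01,
         5.52314611e+02],
       [ 2.19874409e-01,  7.67688154e-03, -9.75497980e-01,
         1.05669088e+03],
       [ 0.00000000e+00,  0.00000000e+00,  0.00000000e+00,
         1.00000000e+00]])}
{'fov_y': 65.70646984690485, 'cx': 251.74199301708367, 'cy': 189.9387733277341, 'hand_eye': array([[ 1.78051461e-04, -9.45865898e-01, -3.24557655e-01,
         8.23977603e+01],
       [ 9.99999982
[... 229 characters left out ...]
e+00]])}
{'t': 0.1, 'joints': array([ 1.20363879e+00,  2.77079459e-01, -2.77567429e-02,  1.26798788e+00,
        3.70771007e-06,  1.46739729e+00]), 'qvel': array([-0.00022837, -0.00149853,  0.00273484, -0.00048222,  0.00071555,
       -0.0015723 ]), 'joint_efforts': array([ 2.28672288e-04, -4.46708107e+01,  2.96128500e+01,  8.49132717e-03,
       -1.17570353e-04,  1.68919564e-05]), 'tool_pos': array([162.69723288, 602.72021228, 230.25139535]), 'orientation': array([-4.13048133e-01, -3.11383904e+00,  3.09561381e-03]), 'wrist_force': array([-0.01557404, -0.24929407,  0.16803879]), 'torque': array([ 0.07421893,  0.04289432, -0.03464063]), 'grasp_force': 0.0, 'gripper_width': 1.0011981133705155}
```

View pics/scene0.png

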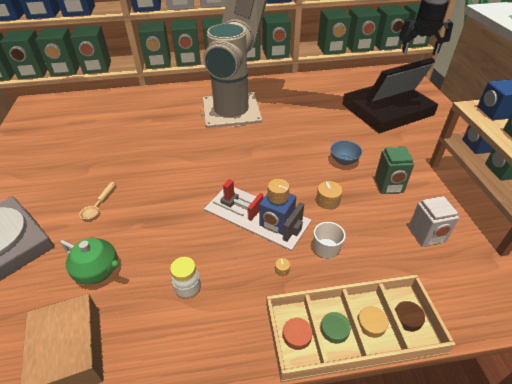

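View pics/top0.png

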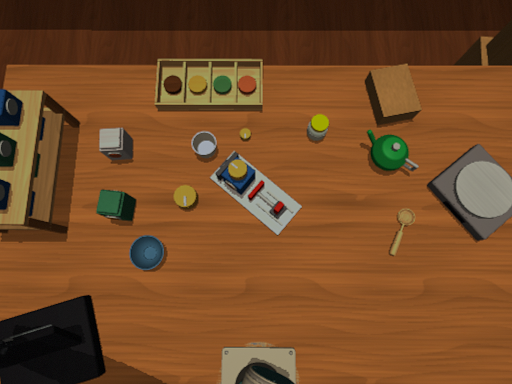

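The station is mid-table: plate with red post at scene (228,193)/top (279,208), and seated cap at scene (278,187)/top (237,168). The caps at top (185,197) and (245,133) are loose decoys.

```bash
cat > h.py <<'E'
import numpy as np, cv2
from scipy.spatial.transform import Rotation as R
def cloud(d,ci):
    f=192/np.tan(np.radians(ci['fov_y'])/2); v,u=np.mgrid[:384,:512]
    P=np.stack([(u-ci['cx'])/f*d,(v-ci['cy'])/f*d,d],-1); T=ci['camera_from_world']
    return (P-T[:3,3])@T[:3,:3]
def ray(u,v,ci,z):
    f=192/np.tan(np.radians(ci['fov_y'])/2); T=ci['camera_from_world']
    c=-T[:3,:3].T@T[:3,3]; w=T[:3,:3].T@np.array([(u-ci['cx'])/f,(v-ci['cy'])/f,1]); return c+w*(z-c[2])/w[2]
def down(yaw):  # tool z down, tool x at yaw in world
    c,s=np.cos(yaw),np.sin(yaw); return R.from_matrix(np.array([[c,s,0],[s,-c,0],[0,0,-1]])).as_rotvec()
E
python3 - <<'E'
from h import *
from plant import imaging
for n,box,in (("scene",(200,320,170,250)),("top",(205,305,145,240))):
    z=np.load(f"{n}0.npz"); p,d=z['p'],z['d']; ci=imaging.camera_info(n); W=cloud(d,ci)
    hsv=cv2.cvtColor(p,cv2.COLOR_RGB2HSV).astype(int); H,S,V=hsv[...,0],hsv[...,1],hsv[...,2]
    m=np.zeros(d.shape,bool); m[box[2]:box[3],box[0]:box[1]]=1; m&=d>0
    def show(k,q): 
        P=W[q]; print(n,k,len(P),np.median(P,0).round(1), 'bbox mid',((P.max(0)+P.min(0))/2).round(1),'zmax',np.percentile(P[:,2],95).round(1)); return P
    cap=m&(H>10)&(H<28)&(S>90)&(W[...,2]>125)
    P=show('cap',cap)
    v,u=np.nonzero(m&(W[...,2]>135)); 
    print('  cap top circle',cv2.minEnclosingCircle(W[v,u,:2].astype(np.float32)), ray((u.min()+u.max())/2,(v.min()+v.max())/2,ci,140).round(1))
    red=m&((H<6)|(H>172))&(S>150)
    show('post top',red&(W[...,2]>73)); show('post',red&(W[...,2]>62)); show('jaw',red&(W[...,2]<62)&(W[...,2]>48))
    pl=m&(S<60)&(V>90)&(W[...,2]>2)&(W[...,2]<16); P=show('plate',pl)
    c=pl.astype(np.uint8); c=cv2.morphologyEx(c,cv2.MORPH_OPEN,np.ones((2,2)))
    v,u=np.nonzero(c); print('  plate rect',cv2.minAreaRect(np.array([ray(a,b,ci,8)[:2] for a,b in zip(u,v)],np.float32)))
    st=m&(S<110)&(V<90)&(W[...,2]>66)&(W[...,2]<74); Q=show('stop top',st); 
    if len(Q)>4: print('  stop rect',cv2.minAreaRect(Q[:,:2].astype(np.float32)))
E
```

```text
scene cap 323 [596.6  57.9 140.9] bbox mid [588.8  59.8 134.8] zmax 143.1
  cap top circle ((588.7520751953125, 59.3344612121582), 27.364973068237305) [592.1  59.5 140. ]
scene post top 60 [496.8 -56.4  80.6] bbox mid [494.  -57.1  78.9] zmax 83.0
scene post 88 [498.9 -56.7  78.8] bbox mid [494.  -57.1  73.2] zmax 82.8
scene jaw 130 [545.    2.9  57.9] bbox mid [533.8 -17.8  55. ] zmax 60.5
scene plate 1603 [563.2 -14.9   9.3] bbox mid [559.7  13.3   9.1] zmax 13.4
  plate rect ((555.5595703125, 13.570770263671875), (272.6886291503906, 117.1698226928711), 49.729042053222656)
scene stop top 73 [627.9  71.6  70.3] bbox mid [624.9  65.6  70.1] zmax 73.2
  stop rect ((603.251220703125, 68.72773742675781), (88.71074676513672, 75.02306365966797), 41.95192337036133)
top cap 272 [582.5  58.1 139.5] bbox mid [584.1  61.  134.9] zmax 142.6
  cap top circle ((585.83642578125, 59.24036407470703), 26.152542114257812) [584.3  58.  140. ]
top post top 55 [488.  -57.2  79.6] bbox mid [489.2 -56.   79.1] zmax 83.0
top post 60 [487.6 -56.1  79.4] bbox mid [488.5 -56.   73.7] zmax 82.8
top jaw 100 [542.4   8.4  56.4] bbox mid [522.  -10.6  54.6] zmax 60.7
top plate 1927 [521.2 -19.    7.6] bbox mid [558.2  20.9   9. ] zmax 12.4
  plate rect ((570.02099609375, 39.19285583496094), (354.5033264160156, 115.38139343261719), 49.8423957824707)
top stop top 119 [613.5  96.   68.9] bbox mid [598.3  95.6  70. ] zmax 73.0
  stop rect ((599.3856811523438, 96.33480834960938), (58.23987579345703, 112.0159683227539), 87.6710433959961)
```

```bash
cat >> h.py <<'E'
def wcast(u,v,ci,st,z):  # fisheye pixel -> world point(s) at height z
    f=192/np.tan(np.radians(ci['fov_y'])/2); x=np.atleast_1d(u)-ci['cx']; y=np.atleast_1d(v)-ci['cy']
    r=np.hypot(x,y)+1e-9; t=r/f; w=np.stack([np.sin(t)*x/r,np.sin(t)*y/r,np.cos(t)],-1)
    he=ci['hand_eye']; Rt=R.from_rotvec(st['orientation']).as_matrix()
    c=Rt@he[:3,3]+st['tool_pos']; w=w@(Rt@he[:3,:3]).T; return c+w*((z-c[2])/w[:,2])[:,None]
E
python3 - <<'E'
from h import *
from plant import r,imaging
r.move_ptp([535,5,270],down(np.radians(229.8)))
r.hold(.3); st=r.get_state(); p,d=imaging.camera("wrist"); np.savez("w1.npz",p=p,d=d,tp=st['tool_pos'],o=st['orientation'])
cv2.imwrite("pics/w1.png",p[:,:,::-1]); print(st['t'],st['tool_pos'],st['joints'])
E
```

```text
2.9 [535.01589039   5.34951175 269.95884258] [-1.10873227e-01  9.83752752e-02 -1.61269531e-01  1.31122177e+00
  4.85733649e-05 -9.80635220e-01]
```

View pics/w1.png

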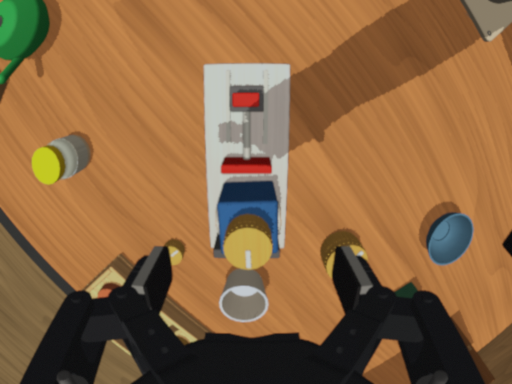

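The wrist view shows the plate's rear corners at about (205,65) and (290,65), the post top at about (246,99), and the cap top circle at about (248,248) with its bar pointing down the image toward the stop.

```bash
python3 - <<'E'
from h import *
from plant import imaging
z=np.load("w1.npz"); p=z['p']; st=dict(tool_pos=z['tp'],orientation=z['o']); ci=imaging.camera_info("wrist")
hsv=cv2.cvtColor(p,cv2.COLOR_RGB2HSV).astype(int); H,S,V=[hsv[...,i] for i in range(3)]
def roi(m,a,b,c,d):
    q=np.zeros(m.shape,bool); q[c:d,a:b]=m[c:d,a:b]; return np.nonzero(q)[::-1]
pl=(S<60)&(V>100)
L=[];Rr=[]
for v in range(75,230,4):
    u=np.nonzero(pl[v,190:300])[0]+190; L.append((u.min()-.5,v)); Rr.append((u.max()+.5,v))
def fit(E):
    E=np.array(E,float); P=wcast(E[:,0],E[:,1],ci,st,8)[:,:2].astype(np.float32)
    vx,vy,x0,y0=cv2.fitLine(P,cv2.DIST_HUBER,0,.01,.01).ravel(); s=np.sign(vx); return np.array([vx,vy])*s,np.array([x0,y0])
(l,l0),(q,q0)=fit(L),fit(Rr); print('yaws',[np.degrees(np.arctan2(a[1],a[0])) for a in(l,q)])
dr=l+q; dr/=np.linalg.norm(dr); n=np.array([-dr[1],dr[0]]); print('width',(l0-q0)@n); mid=(l0@n+q0@n)/2
top=[]
for u in range(212,285,4): top.append((u,np.nonzero(pl[55:90,u])[0].min()+54.5))
T=np.array(top); P=wcast(T[:,0],T[:,1],ci,st,8)[:,:2]; xr=np.median(P@dr)
O=dr*(xr+205)+n*mid; yaw=np.degrees(np.arctan2(dr[1],dr[0])); print('station O',O,'yaw',yaw)
red=((H<6)|(H>172))&(S>150)
for k,b,h in (('post',(225,270,80,112),80),('jaw',(215,280,145,180),58)):
    u,v=roi(red&(V>150),*b); Q=wcast(u,v,ci,st,h)[:,:2]; print(k,(u.min(),u.max(),v.min(),v.max()))
    s=np.stack([(Q-O)@dr,(Q-O)@n],-1); print('  station min/max',s.min(0),s.max(0),'world mid',O+dr*(s.min(0)+s.max(0))[0]/2+n*(s.min(0)+s.max(0))[1]/2)
u,v=roi((H>10)&(H<28)&(S>60)&(V>195),215,285,215,280)
Q=wcast(u,v,ci,st,140)[:,:2].astype(np.float32); c,rad=cv2.minEnclosingCircle(Q); c=np.array(c); print('cap',c,rad,'station',(c-O)@dr,(c-O)@n,len(u))
cv2.imwrite('pics/capV.png',cv2.resize(p[210:285,210:290,::-1],None,fx=5,fy=5,interpolation=0))
E
```

```text
yaws [np.float32(49.743046), np.float32(49.630985)]
width -115.15971
station O [595.20212601  63.27807285] yaw 49.687016
post (np.int64(233), np.int64(258), np.int64(93), np.int64(106))
  station min/max [-164.4515545   -13.46912822] [-149.80768746   14.13296439] world mid [493.29204578 -56.32194116]
jaw (np.int64(222), np.int64(270), np.int64(165), np.int64(172))
  station min/max [-76.67426654 -29.42055121] [-67.63586623  30.08444901] world mid [548.26737962   8.47302432]
cap [588.80548096  60.79202271] 23.023977279663086 station -6.034057294935594 3.269199516995281 609
```

View pics/capV.png

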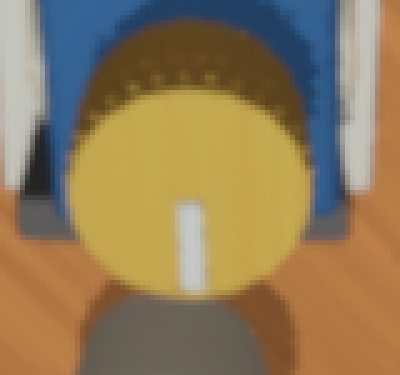

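```bash
cat >> h.py <<'E'
O=np.array([595.2,63.3]); YAW=np.radians(49.7); D=np.array([np.cos(YAW),np.sin(YAW)]); N=np.array([-D[1],D[0]])
def S(x,y,z): return [*(O+D*x+N*y),z]
E
python3 - <<'E'
from h import *
from plant import r,claw,imaging
claw.move_gripper(0.0)
o=down(YAW+np.pi)
r.move_ptp(S(-203,0.3,150),o); r.movel(S(-203,0.3,52))
print(r.get_state()['tool_pos'])
hit=r.movel(S(-140,0.3,52),velocity=25,contact_N=26)
s=r.get_state(); x=(s['tool_pos'][:2]-O)@D
print(hit,x,'jaw est',x+11+8+173,s['wrist_force'],(s['wrist_force'][:2])@D,s['t'])
E
```

```text
[465.17469778 -91.43308477  53.05158823]
True -149.12426172101166 jaw est 42.87573827898834 [-0.885633   -0.73896063  0.21394538] -1.1364002383433012 7.5
```

```bash
python3 - <<'E'
from h import *
from plant import r,claw,imaging
for F in (5,14,30):
    hit=r.movel(S(-138,0.3,52),velocity=12,contact_N=F)
    s=r.get_state(); x=(s['tool_pos'][:2]-O)@D
    print(F,hit,x,s['wrist_force'][:2]@D,s['t'])
r.movel(S(-200,0.3,52),velocity=60); r.movel(S(-200,0.3,150)); claw.move_gripper(1.0)
r.move_ptp(S(-50,0,270),down(YAW+np.pi)); r.hold(.3)
st=r.get_state(); p,d=imaging.camera("wrist"); np.savez("w2.npz",p=p,d=d,tp=st['tool_pos'],o=st['orientation'])
cv2.imwrite("pics/w2.png",p[:,:,::-1]); print(st['t'],st['wrist_force'],st['joints'])
E
```

```text
5 True -149.38503913383755 -0.49234479438384227 7.8583
14 True -149.62062761701563 -0.3857261696725563 8.4
30 True -150.47095264021257 -0.9513135696809467 9.3333
12.975 [ 0.22533372 -0.37301826 -0.08437265] [-7.13917724e-02  1.49534978e-01 -1.05078793e-01  1.31832471e+00
 -1.21205981e-04 -9.37546450e-01]
```

View pics/w2.png

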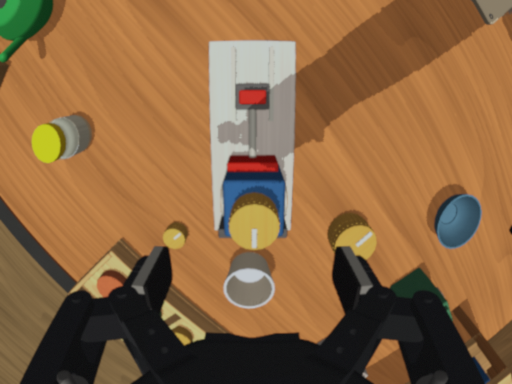

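The jaw is now against the tin and the tin against the stop, with the post top at (253,97) and the cap at (254,227). Next I'll measure the cap centre and the jaw travel.

```bash
python3 - <<'E'
from h import *
from plant import imaging
z=np.load("w2.npz"); p=z['p']; st=dict(tool_pos=z['tp'],orientation=z['o']); ci=imaging.camera_info("wrist")
hsv=cv2.cvtColor(p,cv2.COLOR_RGB2HSV).astype(int); H,Sa,V=[hsv[...,i] for i in range(3)]
def meas(k,m,box,h):
    a,b,c,d=box; v,u=np.nonzero(m[c:d,a:b]); Q=wcast(u+a,v+c,ci,st,h)[:,:2]; s=np.stack([(Q-O)@D,(Q-O)@N],-1)
    print(k,len(u),'px',u.min()+a,u.max()+a,v.min()+c,v.max()+c,'station min',s.min(0).round(1),'max',s.max(0).round(1),'mid',((s.min(0)+s.max(0))/2).round(1),'circ',cv2.minEnclosingCircle(s.astype(np.float32)))
red=((H<6)|(H>172))&(Sa>150)&(V>150)
meas('post',red,(230,275,80,110),80); meas('jaw',red,(220,285,150,175),58)
m=((H>10)&(H<28)&(Sa>60)&(V>165)).astype(np.uint8)
m[:, :225]=0; m[:,283:]=0; m[:195]=0; m[252:]=0
n,lab,stt,_=cv2.connectedComponentsWithStats(m); i=1+stt[1:,4].argmax(); meas('captop',lab==i,(225,283,195,255),140)
bar=(Sa<60)&(V>170); meas('bar',bar,(245,265,222,250),140)
# scene and top views for cross-check
for nme,box in (("scene",(255,310,165,215)),("top",(215,262,145,195))):
    p,d=imaging.camera(nme); c2=imaging.camera_info(nme); W=cloud(d,c2); h2=cv2.cvtColor(p,cv2.COLOR_RGB2HSV).astype(int)
    a,b,c,e=box; q=np.zeros(d.shape,bool); q[c:e,a:b]=1; q&=(W[...,2]>136)&(W[...,2]<146)
    if q.sum()>20: w=W[q][:,:2]; s=np.stack([(w-O)@D,(w-O)@N],-1); print(nme,q.sum(),'cap mean',s.mean(0).round(1),cv2.minEnclosingCircle(s.astype(np.float32)))
E
```

```text
post 336 px 239 265 90 103 station min [-136.1  -14.3] max [-121.5   14.2] mid [-128.8   -0. ] circ ((-129.38607788085938, -0.0374295637011528), 15.32358455657959)
jaw 329 px 228 275 163 170 station min [-47.9 -29.6] max [-38.9  28.3] mid [-43.4  -0.7] circ ((-42.7636604309082, -0.7518317103385925), 29.14080238342285)
captop 1989 px 225 282 205 251 station min [-25.3 -28.8] max [27.4 31.5] mid [1.  1.3] circ ((9.26955509185791, 1.3704051971435547), 35.1180305480957)
bar 95 px 252 256 229 247 station min [ 1.  -0.3] max [22.2  3.9] mid [11.6  1.8] circ ((11.593438148498535, 1.820509433746338), 10.783202171325684)
scene 271 cap mean [0.1 0. ] ((-0.5608587265014648, 0.36692145466804504), 27.008054733276367)
```

```bash
python3 - <<'E'
from h import *
from plant import r,claw,imaging
o=down(YAW+np.pi)
r.move_ptp(S(0.5,1.0,200),o); print(r.movel(S(0.5,1.0,109),velocity=80,contact_N=10))
claw.move_gripper(0.0); r.hold(.2)
s=r.get_state(); w=s['wrist_force']; print(s['t'],s['tool_pos'],s['gripper_width'],s['grasp_force'],'Fx,Fy',w[:2]@D,w[:2]@N,w[2],s['torque'],s['joints'])
p,d=imaging.camera("wrist"); cv2.imwrite("pics/w3.png",p[:,:,::-1])
E
```

```text
False
15.4833 [594.01550007  65.32211485 109.93802214] 0.5932607150841545 61.529091596603394 Fx,Fy -0.31172233428903756 4.581909068133139 4.681528857792449 [ 0.54808963  0.77468597 -0.00615881] [ 3.00249289e-04  3.17258601e-01 -2.40598665e-01  1.01401601e+00
  2.21071325e-03 -8.67644639e-01]
```

View pics/w3.png

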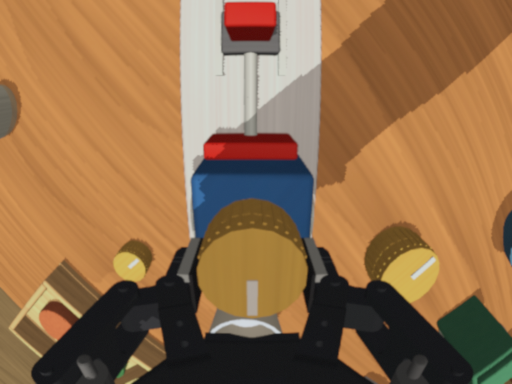

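```bash
python3 - <<'E'
from h import *
from plant import r,claw,imaging
q=np.array(r.inverse_kinematics(S(0.5,1.0,109),down(YAW+np.pi))); print(q)
for a in (8,20,32,44,55,66):
    t=q.copy(); t[5]-=np.radians(a); r.set_joints(t)
    s=r.get_state(); w=s['wrist_force']; print(a,round(s['t'],2),s['tool_pos'].round(1),s['gripper_width'].round(3),s['grasp_force'].round(0),(w[:2]@D).round(1),(w[:2]@N).round(1),w[2].round(1),s['torque'].round(2))
    if abs(w).max()>60: print('stop');break
r.hold(.2); p,d=imaging.camera("wrist"); cv2.imwrite("pics/w4.png",p[:,:,::-1])
p,d=imaging.camera("scene"); cv2.imwrite("pics/s4.png",cv2.resize(p[140:280,180:360,::-1],None,fx=4,fy=4))
E
```

```text
[-2.88988053e-04  3.18597068e-01 -2.40932355e-01  1.01126690e+00
  0.00000000e+00 -8.67717626e-01]Traceback (most recent call last):
  File "<stdin>", line 6, in <module>
AttributeError: 'float' object has no attribute 'round'
```

```bash
python3 - <<'E'
from h import *
from plant import r,claw,imaging
q=np.array([-2.88988053e-04,3.18597068e-01,-2.40932355e-01,1.01126690e+00,0,-8.67717626e-01])
for a in (20,32,44,55,66):
    t=q.copy(); t[5]-=np.radians(a); r.set_joints(t)
    s=r.get_state(); w=s['wrist_force']; print(a,*[np.round(v,2) for v in (s['t'],s['tool_pos'],s['gripper_width'],s['grasp_force'],w[:2]@D,w[:2]@N,w[2],s['torque'])])
    if abs(w).max()>60: print('stop');break
r.hold(.2); p,d=imaging.camera("wrist"); cv2.imwrite("pics/w4.png",p[:,:,::-1])
p,d=imaging.camera("scene"); cv2.imwrite("pics/s4.png",cv2.resize(p[140:280,180:360,::-1],None,fx=4,fy=4))
E
```

```text
20 16.11 [594.43  65.13 109.97] 0.59 61.6 1.37 3.18 5.42 [0.47 0.67 0.22]
32 16.42 [594.3   65.35 110.03] 0.59 61.66 -0.36 3.91 5.05 [0.52 0.83 0.26]
44 16.74 [593.87  65.64 110.52] 0.59 62.03 -1.57 6.05 9.46 [0.57 1.21 0.2 ]
55 17.04 [593.44  65.75 111.15] 0.59 62.41 -1.19 7.99 13.99 [0.67 1.62 0.1 ]
66 17.34 [593.13  65.63 111.4 ] 0.59 62.55 -1.81 8.3 15.39 [0.61 1.84 0.11]
```

View pics/w4.png

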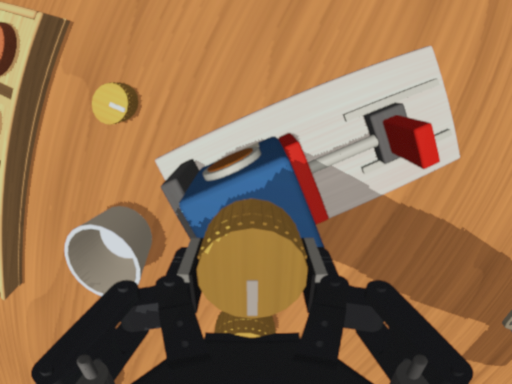

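The bar is still aligned with the fingers, so the cap turned the full 66° with the gripper and the tin stayed square in the clamp. The seal now pushes up, so the lugs are free. I'll lift straight up.

```bash
python3 - <<'E'
from h import *
from plant import r,claw,imaging
for z in (116,130,151):
    print(r.movel(S(0.5,1.0,z),velocity=30))
    s=r.get_state(); w=s['wrist_force']; print(z,*[np.round(v,2) for v in (s['t'],s['tool_pos'],s['gripper_width'],s['grasp_force'],w[:2]@D,w[:2]@N,w[2],s['torque'])])
r.hold(.4); s=r.get_state(); print(s['wrist_force'],s['grasp_force'],s['tool_pos'],abs(s['qvel']).max(),s['orientation'],down(YAW+np.pi+np.radians(66)))
st=s; p,d=imaging.camera("wrist"); a=p
p,d=imaging.camera("scene"); b=cv2.resize(p[140:260,200:340],(448,384))
cv2.imwrite("pics/w5.png",cv2.resize(np.hstack([a,b])[:,:,::-1],(800,320)))
E
```

```text
False
116 18.02 [593.08  64.84 115.61] 0.59 63.27 -1.47 5.21 3.48 [ 0.49  1.26 -0.04]
False
130 18.64 [596.49  63.76 131.09] 0.59 62.79 -0.06 -0.34 -0.39 [-0.02  0.03 -0.03]
False
151 19.49 [594.59  64.32 150.84] 0.6 62.82 0.93 -0.16 -0.55 [ 0.01  0.04 -0.01]
[-0.67964215 -0.1952634  -0.00935183] 62.8204371035099 [594.69041975  64.33927722 150.86466746] 0.0007874310385575171 [ 2.65977032e+00 -1.67172865e+00 -3.35605951e-04] [ 2.65985413 -1.67175967  0.        ]
```

View pics/w5.png

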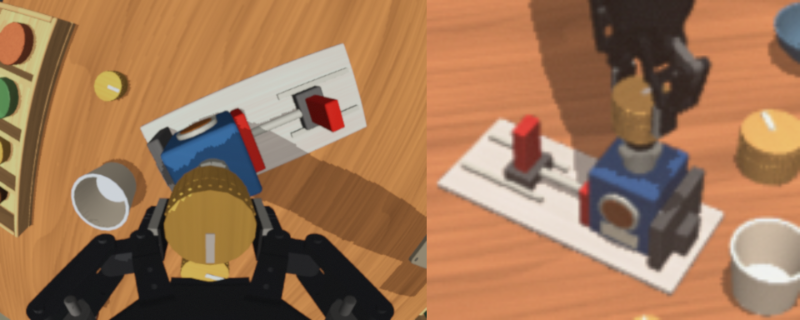

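The cap is clear of the neck and held level over the mouth, the tin is still clamped, and the wrist force is about zero. Handing in.

```bash
python3 -c "
from plant import r
print(r.close_job())"
```

```text
the job is handed in; nothing more can be done
None
```

I handed the job in with the tin clamped and the cap unscrewed 66°, held level and still about 20 mm above the mouth; `r.close_job()` gave no verdict, and I estimate jaw travel at about 44 mm against the 43 mm minimum.

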